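Make up a staining kit and a sampling kit

ROBOT

A 7-joint arm with a two-finger parallel gripper is mounted at the origin on a cart in front of the work surface, level with it; the furniture and walls round the work are solid. World frame = base frame: x ahead of the robot, y to its left, z up, the work surface at z = 0. Lengths are in m, angles in rad, forces in N, time in s.
With the tool pointing down it reaches from about 0.425 to 0.8 m from the base axis. Payload 8.3 kg.
Tool frame: the origin (TCP) lies on the centre line of the jaws, within the pads' length; the fingertips stand manip.tip_extent ahead of it and the grasp point (between the pads) lies 5 mm behind it (manip.tip_extent is the distance from the TCP to the fingertips, in m); z points along the fingers, y is the line along which they close (so a half turn about z gives the same grasp; the last joint's range is limited). The gripper opens to 85 mm and grips with 20 to 120 N. Pads are 22 mm wide; open, the fingers measure 114 mm over their backs; the gripper's body (76 mm by 85 mm) begins 54 mm behind the grasp point. The pads swing forward as they close: fully open they stand 13 mm farther back than shut.
Start: joints at [1.049, 0.383, 0.016, 1.37, -0.006, 1.388, -0.046], TCP at [0.277, -0.56, 0.245] pointing down, gripper open.
Joint ranges: [-2.95, 2.95], [-0.25, 2.06], [-1.52, 1.56], [0.18, 2.33], [-1.44, 4.58], [0.02, 2.06], [-3.01, 3.01]. Speed limits (rad/s): [2.39, 2.39, 3.01, 3.01, 3.14, 3.14, 3.14].

INTERFACE

Orientations are given as a rotation vector (axis times angle).
In Python, from workcell import manip gives the robot as it stands. The module is installed in compiled form; this text tells all that it offers.
- The arm moves only by the tool jog_arm, never from a script. Its argument "targets" is a list that holds one entry, the list of rows, each a list of 6 numbers: the shift along the tool's x, y, z in units of 0.3 m (1.0 is 0.3 m), then the turn, a rotation vector about the tool's x, y, z in units of 2 pi rad (1.0 is 2 pi rad). A call has 1 to 10 rows; each row is the pose to reach, as a shift and turn from the pose commanded when the call began, along the tool's axes at that moment, turning the shorter way round; what a row does not reach only later rows make up. A row lasts 1/10 s, in which the tool goes at most 50 mm and 8.59 degrees, less where a joint would pass 70% of its speed; a pose out of reach is approached as far as the arm can. A call with a number of a shift or a turn outside -1 to 1 is refused whole. A call with a gripper value outside its range is refused whole. "fingers" is the gripper command: -1 is shut, 1 is fully open, values between are in proportion, set as the call begins (left out, the last holds). The fingers move at their own pace and stop on an object; "squeeze" is the grip in N (left out, the last holds). Time passes only in rows, so rows that repeat a pose let the fingers close. It gives the time, the measured TCP pose, the force, the opening and the grip force at its end, in the units of the state.
- manip.observe(): the state, without advancing time (a new reading comes with each control period).
- manip.camera(name): name is "side" or "top" or "wrist"; returns a dict with "image" (420x560x3 uint8, red, green, blue), "intrinsics" (3x3 intrinsics, pixels), "position" and "attitude" of the camera in the world. Camera axes: x right, y up, looking along -z (the intrinsics and any distortion apply to the point x, -y, -z); pixel columns grow to the right and rows downward; lengths in m; the calibration is good to about 2 mm. A picture is of the moment at which its call begins. There is no depth.
- manip.close_job(): hands the job in; it is judged then, once.
The state is a dict: "t": time; "joints": joint angles; "joint_velocities": joint speeds; "tau": joint torques, N m; "tcp_pos": TCP position; "eef_rot": TCP orientation; "wrist_force": force on the tool from outside, world axes, zero at the start; "ft_torque": the same for the moment, N m; "gripper_width": finger opening in m; "finger_force": force on a finger pad.
Only numpy, scipy, OpenCV 4.12 (cv2) and the standard library are available. Lean on these libraries where they do the work, as an engineer would, in place of code of your own. Each camera call takes 0.05 s, during which the arm holds its last target. There are 200 camera calls.

TASK

Make up the two kits from the stock on the bench, setting each thing on its own white mark: the blue tray gets the amber bottle with the black cap and the red-capped marker, the yellow tray gets the clear bottle with the orange cap, the black marker and the orange rubber stopper. Markers lie along the long strip and bottles and stopper stand upright on their round marks; never tip a bottle over, and leave the blue-capped bottle and the blue-capped marker where they are.

Things in the scene. Friction and masses are not known exactly. Their poses are not given: they have to be found in the camera images.
- blue_tray: shallow blue kit tray 190 (x) x 220 (y) mm, fixed. Origin: centre of underside; z up, x roughly away from the robot, y left. Floor 8 mm above the bench, edge lip 3 mm higher. White marks (centres in tray x, y, mm): strip 145 x 21 along x for a marker at (0, -45); disc 54 across for the amber bottle at (50, 55).
- yellow_tray: shallow yellow kit tray 190 (x) x 220 (y) mm, fixed. Origin: centre of underside; z up, x roughly away from the robot, y left. Floor 8 mm above the bench, edge lip 3 mm higher. White marks (centres in tray x, y, mm): strip 145 x 21 along x for a marker at (0, -45); disc 62 across for the orange-capped bottle at (50, 55); disc 43 across for the stopper at (-50, 55).
- amber_bottle: brown glass bottle with a black cap, upright, body 46 mm across and straight up to about 45 mm, shoulder above, cap 26 mm across, 88 mm high overall, 0.12 kg. Origin: centre of the underside; z up.
- orange_cap_bottle: clear bottle with an orange cap, upright, body 54 mm across and straight up to about 50 mm, shoulder above, cap 30 mm across, 100 mm high overall, 0.21 kg. Origin: centre of the underside; z up.
- stopper: orange rubber stopper, round, about 35 mm across and 26 mm high, slightly narrower at the foot, standing on the bench. Origin: centre of the underside; z up.
- red_marker: white marker pen with a red cap, 135 mm long, 13 mm wide, 11 mm high, lying on the bench. Origin: middle of its length, on the underside; y is its long axis, z up.
- black_marker: all-black marker pen, 135 mm long, 13 mm wide, 11 mm high, lying on the bench. Origin: middle of its length, on the underside; y is its long axis, z up.
- blue_marker: white marker pen with a blue cap; stays where it is; 135 mm long, 13 mm wide, 11 mm high, lying on the bench. Origin: middle of its length, on the underside; y is its long axis, z up.
- blue_cap_bottle: clear bottle with a blue cap, the biggest, 68 mm across and 138 mm high, 0.46 kg; stays where it is. Origin: centre of the underside; z up.

How it is judged:
At the end, for the whole second after the job is handed in: Both kits stand in their trays as asked: each thing within 12 mm of its mark's centre along the tray's x and y, resting on the tray floor and at rest; bottles and stopper upright within 0.1 rad, markers along the strip within 0.2 rad, either way round (x of amber_bottle in the frame of blue_tray between 0.038 and 0.062 m and y of amber_bottle in the frame of blue_tray between 0.043 and 0.067 m and z of amber_bottle in the frame of blue_tray between 0.004 and 0.013 m and linear speed of each of amber_bottle, red_marker, orange_cap_bottle, black_marker, stopper below 0.01 m/s and angular speed of each of amber_bottle, red_marker, orange_cap_bottle, black_marker, stopper below 0.1 rad/s and angle between each of amber_bottle, orange_cap_bottle, stopper's own z axis and vertical below 0.1 rad and x of red_marker in the frame of blue_tray between -0.012 and 0.012 m and y of red_marker in the frame of blue_tray between -0.057 and -0.033 m and z of red_marker in the frame of blue_tray between 0.004 and 0.022 m and angle between the y axis of red_marker and the x axis of blue_tray, either way round below 0.2 rad and x of orange_cap_bottle in the frame of yellow_tray between 0.038 and 0.062 m and y of orange_cap_bottle in the frame of yellow_tray between 0.043 and 0.067 m and z of orange_cap_bottle in the frame of yellow_tray between 0.004 and 0.013 m and x of black_marker in the frame of yellow_tray between -0.012 and 0.012 m and y of black_marker in the frame of yellow_tray between -0.057 and -0.033 m and z of black_marker in the frame of yellow_tray between 0.004 and 0.022 m and angle between the y axis of black_marker and the x axis of yellow_tray, either way round below 0.2 rad and x of stopper in the frame of yellow_tray between -0.062 and -0.038 m and y of stopper in the frame of yellow_tray between 0.043 and 0.067 m and z of stopper in the frame of yellow_tray between 0.004 and 0.013 m); the robot touches nothing.
It fails at once if a bottle is tipped by more than 0.6 rad (angle between any of amber_bottle, orange_cap_bottle, blue_cap_bottle's own z axis and vertical above 0.6 rad).
It fails at once if the blue-capped bottle or the blue-capped marker is moved by more than 20 mm (distance of any of blue_cap_bottle, blue_marker from where it was at the start of the episode above 0.02 m).
It also fails if it takes over 122 s, if anything falls off the work surface, if the arm or the gripper's body presses on something with over 40 N, if the wrist force passes 120 N, or if a joint passes its speed limit or range.

## Working session

There is one attempt and no reset: what is moved stays moved. The work goes in short steps, Python scripts to look and compute and a tool call to move; the robot and the scene stay as the last step left them, time stands still between calls to the robot, and variables do not carry over. Pictures are saved under pics/ and viewed, at most 17 in all, crops included, and the job is handed in when it is done.

Besides the shell and the picture viewer there is one more tool, called after "Call:" in YAML: its name, and indented under it one key for each argument. jog_arm: Moves the arm, as the interface text tells. Its arguments: {"type":"object","properties":{"targets":{"type":"array"},"fingers":{"type":"number"},"squeeze":{"type":"number"}},"required":["targets"]}

```bash
mkdir -p pics; ls
python3 - <<'E'
from workcell import manip
import cv2,numpy as np
np.set_printoptions(precision=4,suppress=True)
print(manip.tip_extent); s=manip.observe()
print(s)
for n in("side","top","wrist"):
    c=manip.camera(n); cv2.imwrite(f"pics/{n}0.png",c["image"][:,:,::-1]); print(n,c["intrinsics"],c["position"],c["attitude"],[k for k in c])
E
```

```text
pics
0.014
{'t': 0.0, 'joints': array([ 1.0491,  0.3842,  0.0164,  1.3711, -0.0063,  1.3882, -0.0465]), 'joint_velocities': array([-0.0021,  0.0003,  0.0015,  0.0011, -0.0012, -0.0005,  0.0005]), 'tau': array([  0.0001, -62.7599,   0.8444, -37.1824,   0.0166,   0.014 ,
         0.    ]), 'tcp_pos': array([ 0.2766, -0.5599,  0.2443]), 'eef_rot': array([-3.0574, -0.714 ,  0.0007]), 'wrist_force': array([ 0.1777, -0.3632, -0.0228]), 'ft_torque': array([ 0.0238, -0.0022,  0.0296]), 'finger_force': 0.0, 'gripper_width': 0.08542185464761189}
side [[529.439    0.     281.7305]
 [  0.     529.439  204.0133]
 [  0.       0.       1.    ]] [0.529  1.1754 0.985 ] [-0.0252  1.3374  2.8204] ['image', 'intrinsics', 'position', 'attitude']
top [[440.6535   0.     277.0111]
 [  0.     440.6535 204.9947]
 [  0.       0.       1.    ]] [ 0.482  -0.0022  0.9819] [ 0.0731 -0.0399 -1.5686] ['image', 'intrinsics', 'position', 'attitude']
wrist [[361.5068   0.     283.5052]
 [  0.     361.5068 204.7103]
 [  0.       0.       1.    ]] [ 0.3518 -0.5242  0.3723] [-0.2949  0.1844 -1.1006] ['image', 'intrinsics', 'position', 'attitude']
```

View pics/top0.png

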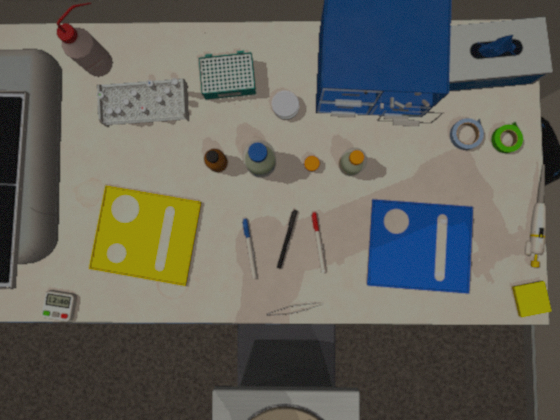

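View pics/side0.png

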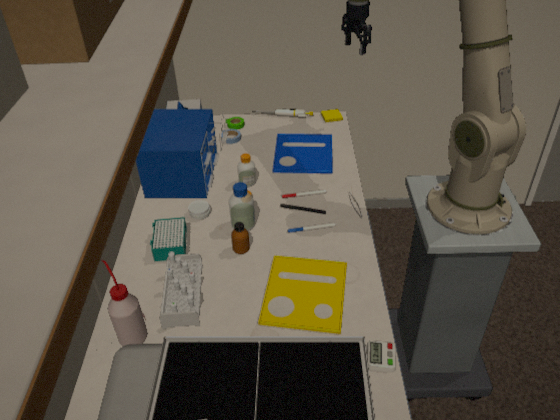

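Top view: yellow tray about (146,235), blue tray about (420,247), amber bottle (215,160), blue-cap bottle (260,156), stopper (312,163), orange-cap bottle (354,160). The markers are blue (249,248), black (288,240) and red (319,242). The side view agrees.

```bash
cat > h.py <<'E'
from workcell import manip
import cv2,numpy as np
from scipy.spatial.transform import Rotation as R
np.set_printoptions(precision=4,suppress=True)
def ray(c,uv,z):
    uv=np.atleast_2d(np.asarray(uv,float)); K=c["intrinsics"]
    d=np.c_[(uv[:,0]-K[0,2])/K[0,0],-(uv[:,1]-K[1,2])/K[1,1],-np.ones(len(uv))]
    d=R.from_rotvec(c["attitude"]).apply(d); p=c["position"]
    return p+d*((z-p[2])/d[:,2])[:,None]
def proj(c,P):
    q=R.from_rotvec(c["attitude"]).inv().apply(np.atleast_2d(P)-c["position"]);K=c["intrinsics"]
    return np.c_[K[0,0]*q[:,0]/-q[:,2]+K[0,2],-K[1,1]*q[:,1]/-q[:,2]+K[1,2]]
def blobs(m,amin=20):
    n,l,s,ce=cv2.connectedComponentsWithStats(m.astype(np.uint8))
    return [(s[i],ce[i],l==i) for i in range(1,n) if s[i,4]>=amin]
def hsv(c): return cv2.cvtColor(c["image"],cv2.COLOR_RGB2HSV).astype(int)
def line(c,m,z):
    ys,xs=np.nonzero(m);(r)=cv2.minAreaRect(ray(c,np.c_[xs,ys],z)[:,:2].astype(np.float32)*1000)
    b=cv2.boxPoints(r);e=b[1]-b[0];f=b[2]-b[1]
    d=e if np.hypot(*e)>np.hypot(*f) else f
    a=np.arctan2(d[1],d[0]); a=(a+np.pi/2)%np.pi-np.pi/2
    return np.array(r[0])/1000,np.sort(r[1]),a   # centre m, size mm, angle of long axis in world
E
python3 - <<'E'
from h import *
c=manip.camera("top");H=hsv(c);h,s,v=H[...,0],H[...,1],H[...,2]
def box(u0,u1,v0,v1):
    m=np.zeros(h.shape,bool);m[v0:v1,u0:u1]=1;return m
# trays: coloured region & marks
for n,b,hr in(("yellow",box(80,210,178,292),(20,35)),("blue",box(360,480,194,300),(100,125))):
    m=b&(h>hr[0])&(h<hr[1])&(s>120)
    B=max(blobs(m),key=lambda q:q[0][4])[2]
    print(n,line(c,B,.011))
    ct=cv2.findContours(B.astype(np.uint8),cv2.RETR_EXTERNAL,cv2.CHAIN_APPROX_SIMPLE)[0][0]
    full=np.zeros(h.shape,np.uint8);cv2.drawContours(full,[ct],-1,1,-1);full=cv2.erode(full,np.ones((5,5)))
    for q in blobs((full>0)&(s<110),60): print(" mark",q[0],line(c,q[2],.008))
for n,b,m,z in(("amber blob",box(200,230,145,175),(v<110),.06),("ocap",box(335,372,145,172),(h<22)&(s>150),.095),
  ("stopper",box(298,325,150,175),(h<22)&(s>150),.022),("bluecap",box(240,275,140,175),(h>95)&(h<125)&(s>120),.133),
  ("black",box(270,302,205,272),(v<80),.008),("redcap",box(305,330,205,235),((h<8)|(h>172))&(s>120),.008),("bluemk",box(235,260,210,240),(h>95)&(h<125)&(s>100),.008)):
    for q in blobs(b&m,15): print(n,q[0],ray(c,q[1],z)[0,:2],line(c,q[2],z))
cv2.imwrite("pics/a.png",cv2.resize(c["image"][130:300,195:380,::-1],None,fx=4,fy=3.5,interpolation=cv2.INTER_CUBIC)[:600])
E
```

```text
yellow (array([0.4859, 0.3109]), array([189.216, 219.897]), np.float32(1.4017428))
 mark [111 195  28  28 602] (array([0.5442, 0.3588]), array([60.3785, 60.8583]), np.float32(-1.5692999))
 mark [155 206  20  65 611] (array([0.4786, 0.2678]), array([ 21.4619, 143.8851]), np.float32(-0.16996133))
 mark [107 243  19  20 298] (array([0.4463, 0.3752]), array([40.208 , 42.0127]), np.float32(0.027177572))
blue (array([ 0.4635, -0.2932]), array([187.4738, 219.6535]), np.float32(1.4965931))
 mark [384 209  25  25 510] (array([ 0.5171, -0.2432]), array([52.4934, 53.0519]), np.float32(-0.015168548))
 mark [434 214  14  67 691] (array([ 0.4608, -0.339 ]), array([ 22.9373, 144.5906]), np.float32(-0.07440472))
amber blob [204 148  26  25 461] [0.6433 0.1465] (array([0.6433, 0.1467]), array([44.3892, 56.3517]), np.float32(0.8616425))
ocap [349 150  15  15 169] [ 0.6432 -0.1435] (array([ 0.643 , -0.1437]), array([27.1995, 28.9678]), np.float32(-0.7851322))
stopper [304 156  16  15 181] [ 0.6437 -0.0572] (array([ 0.6437, -0.0573]), array([31.04  , 32.8997]), np.float32(1.5691007))
bluecap [249 143  18  19 275] [0.647  0.0543] (array([0.6468, 0.0542]), array([33.2211, 35.5579]), np.float32(0.003994465))
black [277 210  21  59 305] [ 0.4783 -0.0037] (array([ 0.4776, -0.0037]), array([ 12.3917, 132.833 ]), np.float32(-0.2679565))
redcap [312 212   7  19  92] [ 0.5163 -0.0651] (array([ 0.5166, -0.0648]), array([11.2276, 40.8132]), np.float32(0.13740945))
bluemk [243 219   7  18  75] [0.5017 0.0875] (array([0.5019, 0.0877]), array([ 9.5866, 38.862 ]), np.float32(0.15989375))
```

View pics/a.png

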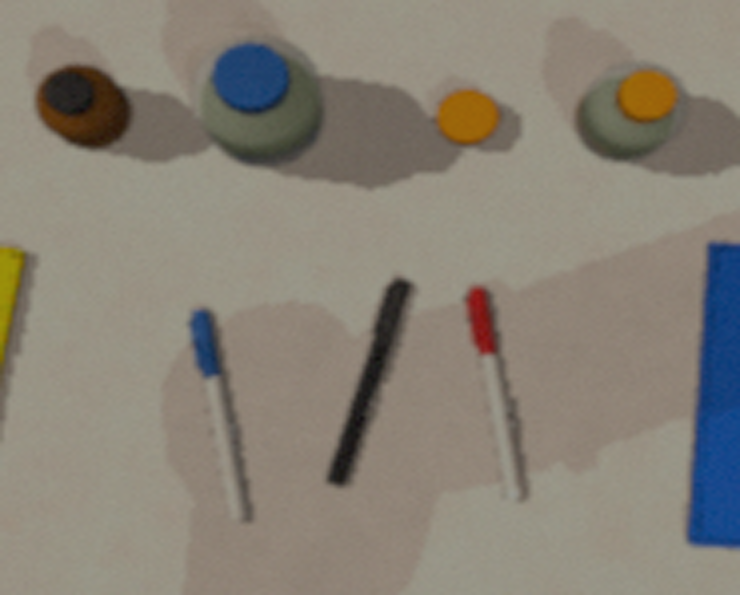

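View pics/wrist0.png

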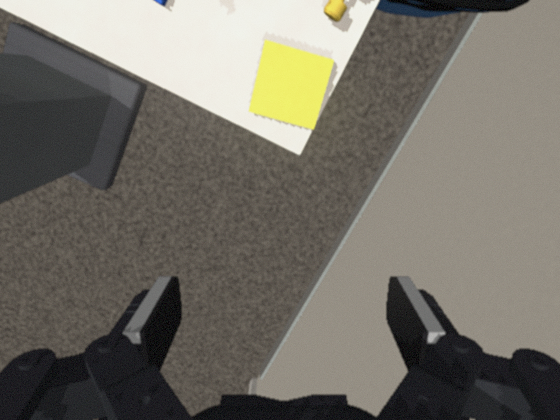

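The crop shows the amber cap at about full-frame (212,156). The red marker's ends are at (314,212) and (323,272), and the tray marks agree with the tray geometry. The wrist view shows only the table corner and the fingers. Next I compute the red marker position and the first move.

```bash
cat > go.py <<'E'
from h import *
import sys
# usage: go.py x y z yawdeg  -> tool-frame shift (units .3m) and turn (units 2pi)
x,y,z,a=map(float,sys.argv[1:5]); s=manip.observe()
R0=R.from_rotvec(s["eef_rot"]); a=np.deg2rad(a)
Rt=R.from_matrix(np.array([[np.cos(a),np.sin(a),0],[np.sin(a),-np.cos(a),0],[0,0,-1]]))
d=R0.inv().apply(np.array([x,y,z])-s["tcp_pos"]);r=(R0.inv()*Rt).as_rotvec()
print("shift",d/.3,"turn",r/2/np.pi,"rows>=",max(np.linalg.norm(d)/.05,np.degrees(np.linalg.norm(r))/8.59))
E
python3 - <<'E'
from h import *
c=manip.camera("top")
print("amber cap",ray(c,[212.3,156.3],.086))
p=ray(c,[[314.2,212.3],[323.2,272.3]],.006);print("red",p.mean(0),np.linalg.norm(p[0]-p[1]),np.arctan2(*(p[0]-p[1])[[1,0]]))
E
python3 go.py .468 -.070 .16 8
```

```text
amber cap [[0.6471 0.1505 0.086 ]]
red [ 0.4703 -0.0734  0.006 ] 0.13307038156020695 0.14469919101369288
shift [ 1.2953 -1.1822  0.2838] turn [-0.0001  0.      0.0508] rows>= 10.65889546339431
```

Call:
jog_arm:
  targets:
    - [[0.65, -0.59, 0.14, 0, 0, 0.0508], [0.65, -0.59, 0.14, 0, 0, 0.0508], [0.65, -0.59, 0.14, 0, 0, 0.0508], [0.65, -0.59, 0.14, 0, 0, 0.0508], [0.65, -0.59, 0.14, 0, 0, 0.0508], [0.65, -0.59, 0.14, 0, 0, 0.0508], [0.65, -0.59, 0.14, 0, 0, 0.0508]]
  fingers: 0.0
  squeeze: 40

```text
t: 0.95
tcp_pos: [0.3747, -0.3118, 0.2031]
eef_rot: [-3.132, -0.229, -0.0]
wrist_force: [-0.3, -0.3, -0.2]
gripper_width: 0.0425
finger_force: 0.0
```

```bash
python3 go.py .4703 -.073 .14 8.2; python3 -c "
from h import *
print(manip.observe())"
```

```text
shift [ 0.4307 -0.7411  0.2111] turn [-0.0002 -0.      0.0004] rows>= 5.29684430727804
{'t': 0.95, 'joints': array([ 0.7231,  0.1195, -0.1017,  1.796 ,  0.0119,  1.2274, -0.807 ]), 'joint_velocities': array([ 0.0421,  0.0171,  0.0664, -0.0404,  0.0186,  0.0023,  0.0446]), 'tau': array([ -1.1205, -44.1807,  -1.2776, -34.8436,  -0.163 ,  -0.0386,
        -0.7061]), 'tcp_pos': array([ 0.3747, -0.3118,  0.2031]), 'eef_rot': array([-3.1322, -0.2286, -0.0002]), 'wrist_force': array([-0.277 , -0.2589, -0.2271]), 'ft_torque': array([-0.0242,  0.0608,  0.0076]), 'finger_force': 0.0, 'gripper_width': 0.04252221822772523}
```

Call:
jog_arm:
  targets:
    - [[0.43, -0.74, 0.21, 0, 0, 0], [0.43, -0.74, 0.21, 0, 0, 0], [0.43, -0.74, 0.21, 0, 0, 0], [0.43, -0.74, 0.21, 0, 0, 0], [0.43, -0.74, 0.21, 0, 0, 0], [0.43, -0.74, 0.21, 0, 0, 0], [0.43, -0.74, 0.21, 0, 0, 0], [0.43, -0.74, 0.21, 0, 0, 0], [0.43, -0.74, 0.21, 0, 0, 0]]

```text
t: 1.85
tcp_pos: [0.4699, -0.0798, 0.1406]
eef_rot: [3.134, 0.214, 0.0]
wrist_force: [-0.5, -0.0, -0.4]
gripper_width: 0.0429
finger_force: 0.0
```

```bash
python3 go.py .4703 -.073 .018 8.2
python3 - <<'E'
from h import *
c=manip.camera("wrist");im=c["image"][:,:,::-1].copy()
for P in([.4703,-.0734,.011],[.4703+.066,-.0734+.0096,.008],[.4703-.066,-.0734-.0096,.008]):
    cv2.circle(im,tuple(int(t) for t in proj(c,P)[0]),4,(0,255,0),1)
cv2.imwrite("pics/w1.png",im); print(manip.observe()["tcp_pos"])
E
```

```text
shift [ 0.0043 -0.0227  0.4086] turn [ 0.0001 -0.     -0.0011] rows>= 2.455704966628546
[ 0.47   -0.0796  0.1406]
```

View pics/w1.png

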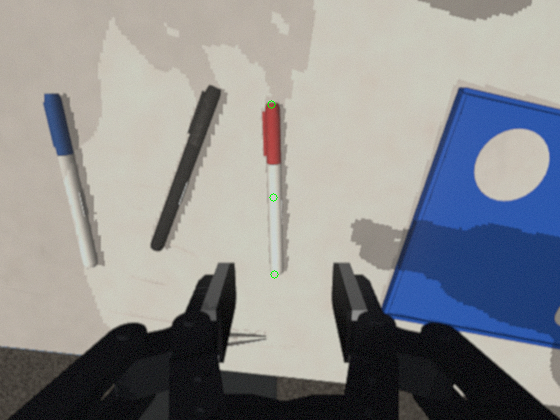

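The wrist view shows my predicted points landing on the red marker: ends (271,104) and (275,273), centre (273,197). I go down on it.

Call:
jog_arm:
  targets:
    - [[0.004, -0.023, 0.2, 0, 0, 0], [0.004, -0.023, 0.33, 0, 0, 0], [0.004, -0.023, 0.38, 0, 0, 0], [0.004, -0.023, 0.408, 0, 0, 0], [0.004, -0.023, 0.408, 0, 0, 0], [0.004, -0.023, 0.408, 0, 0, 0]]

```text
t: 2.5
tcp_pos: [0.4713, -0.0712, 0.0191]
eef_rot: [3.133, 0.218, 0.003]
wrist_force: [-0.3, 0.2, 0.2]
gripper_width: 0.0426
finger_force: 0.0
```

Call:
jog_arm:
  targets:
    - [[0, 0, 0, 0, 0, 0], [0, 0, 0, 0, 0, 0], [0, 0, 0, 0, 0, 0], [0, 0, 0, 0, 0, 0], [0, 0, 0, 0, 0, 0], [0, 0, 0, 0, 0, 0]]
  fingers: -1

```text
t: 3.1
tcp_pos: [0.4712, -0.0707, 0.0191]
eef_rot: [3.133, 0.219, 0.003]
wrist_force: [-1.9, 0.4, 6.2]
gripper_width: 0.0096
finger_force: 39.5
```

```bash
python3 go.py .4703 -.073 .10 8.2;python3 go.py .4602 -.3381 .10 -4.26
```

```text
shift [-0.0036  0.0074 -0.2695] turn [ 0.0001 -0.0003 -0.0005] rows>= 1.6179576587225808
shift [-0.1599  0.8778 -0.269 ] turn [ 0.0001 -0.0003  0.0341] rows>= 5.591610518849733
```

Call:
jog_arm:
  targets:
    - [[0, 0, -0.15, 0, 0, 0], [0, 0, -0.27, 0, 0, 0], [-0.08, 0.3, -0.27, 0, 0, 0.017], [-0.16, 0.878, -0.27, 0, 0, 0.034], [-0.16, 0.878, -0.27, 0, 0, 0.034], [-0.16, 0.878, -0.27, 0, 0, 0.034], [-0.16, 0.878, -0.27, 0, 0, 0.034], [-0.16, 0.878, -0.27, 0, 0, 0.034], [-0.16, 0.878, -0.27, 0, 0, 0.034], [-0.16, 0.878, -0.27, 0, 0, 0.034]]

```text
t: 4.1
tcp_pos: [0.4597, -0.3371, 0.0989]
eef_rot: [-3.139, 0.116, -0.0]
wrist_force: [0.6, 0.9, -0.0]
gripper_width: 0.0096
finger_force: 39.2
```

Call:
jog_arm:
  targets:
    - [[0, 0, 0, 0, 0, 0], [0, 0, 0, 0, 0, 0]]

```text
t: 4.3
tcp_pos: [0.4602, -0.3361, 0.0991]
eef_rot: [-3.139, 0.112, -0.0]
wrist_force: [-0.2, 0.3, 0.1]
gripper_width: 0.0091
finger_force: 39.2
```

```bash
python3 go.py .461 -.3381 .028 -4.26
python3 - <<'E'
from h import *
print(manip.observe()["gripper_width"])
c=manip.camera("wrist");im=c["image"][:,:,::-1].copy()
cv2.imwrite("pics/w2.png",im)
E
```

```text
shift [0.0031 0.0065 0.237 ] turn [-0.0001 -0.      0.0005] rows>= 1.422771788489842
0.009120602632155509
```

View pics/w2.png

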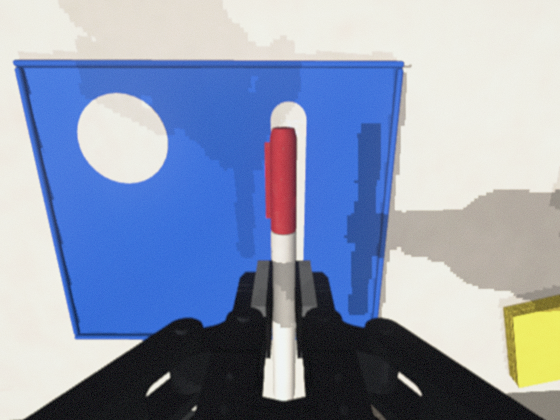

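The wrist view shows the red marker held between the pads and lined up over the strip (285,105). I lower it.

Call:
jog_arm:
  targets:
    - [[0.003, 0.006, 0.13, 0, 0, 0], [0.003, 0.006, 0.2, 0, 0, 0], [0.003, 0.006, 0.237, 0, 0, 0], [0.003, 0.006, 0.237, 0, 0, 0], [0.003, 0.006, 0.237, 0, 0, 0]]

```text
t: 4.85
tcp_pos: [0.4609, -0.3399, 0.0287]
eef_rot: [3.139, -0.115, 0.001]
wrist_force: [-0.1, 0.3, -0.7]
gripper_width: 0.0099
finger_force: 44.8
```

Call:
jog_arm:
  targets:
    - [[0, 0, 0, 0, 0, 0], [0, 0, 0, 0, 0, 0], [0, 0, 0, 0, 0, 0], [0, 0, 0, 0, 0, 0]]
  fingers: -0.2

```text
t: 5.25
tcp_pos: [0.4604, -0.34, 0.0282]
eef_rot: [3.139, -0.116, 0.001]
wrist_force: [0.2, -0.2, 0.0]
gripper_width: 0.0344
finger_force: 0.0
```

Call:
jog_arm:
  targets:
    - [[0, 0, -0.17, 0, 0, 0], [0, 0, -0.35, 0, 0, 0], [0, 0, -0.35, 0, 0, 0], [0, 0, -0.35, 0, 0, 0]]
  fingers: 0

```text
t: 5.65
tcp_pos: [0.4614, -0.3407, 0.1352]
eef_rot: [3.137, -0.116, 0.006]
wrist_force: [-0.0, -0.4, -0.6]
gripper_width: 0.0426
finger_force: 0.0
```

```bash
python3 go.py .4777 -.0037 .12 -15.4
python3 - <<'E'
from h import *
c=manip.camera("wrist");im=c["image"][:,:,::-1].copy()
H=hsv(c);h,s,v=H[...,0],H[...,1],H[...,2]
for b in blobs(((h<8)|(h>172))&(s>130),100): print(line(c,b[2],.016))
cv2.imwrite("pics/w3.png",im)
E
```

```text
shift [-0.0292 -1.1244  0.0477] turn [ 0.0003 -0.0007  0.031 ] rows>= 6.7544992474509655
(array([ 0.5062, -0.3433]), array([11.1714, 42.2688]), np.float32(-0.050497174))
```

Call:
jog_arm:
  targets:
    - [[-0.03, -1, 0.04, 0, 0, 0.03], [-0.03, -1, 0.04, 0, 0, 0.03], [-0.03, -1, 0.04, 0, 0, 0.03], [-0.03, -1, 0.04, 0, 0, 0.03], [-0.03, -1, 0.04, 0, 0, 0.03], [-0.03, -1, 0.04, 0, 0, 0.03], [-0.03, -1, 0.04, 0, 0, 0.03], [-0.03, -1, 0.04, 0, 0, 0.03], [-0.03, -1, 0.04, 0, 0, 0.03]]

```text
t: 6.6
tcp_pos: [0.4727, -0.0411, 0.1197]
eef_rot: [3.114, -0.413, -0.003]
wrist_force: [-0.1, -0.3, -0.6]
gripper_width: 0.0426
finger_force: 0.0
```

```bash
python3 go.py .4777 -.0037 .018 -15.4
python3 - <<'E'
from h import *
c=manip.camera("wrist")
v=hsv(c)[...,2]
m=(v<75);m[255:]=0
for b in blobs(m,300): print(b[0],line(c,b[2],.007))
E
```

```text
shift [-0.0156 -0.1251  0.339 ] turn [0.0001 0.0003 0.0008] rows>= 2.1700203985110953
[   0    0   94   32 2194] (array([0.6254, 0.0627]), array([16.5544, 58.0068]), np.float32(1.307865))
[ 218  116   21  139 2051] (array([ 0.4944, -0.0084]), array([11.8154, 99.5521]), np.float32(-0.28307486))
[485 150   7  93 591] (array([ 0.4409, -0.182 ]), array([ 4.2199, 68.9424]), np.float32(-0.07808721))
```

Call:
jog_arm:
  targets:
    - [[-0.016, -0.125, 0.04, 0, 0, 0.001], [-0.016, -0.125, 0.2, 0, 0, 0.001], [-0.016, -0.125, 0.3, 0, 0, 0.001], [-0.016, -0.125, 0.339, 0, 0, 0.001], [-0.016, -0.125, 0.339, 0, 0, 0.001], [-0.016, -0.125, 0.339, 0, 0, 0.001], [-0.016, -0.125, 0.339, 0, 0, 0.001]]

```text
t: 7.35
tcp_pos: [0.4799, -0.003, 0.0208]
eef_rot: [-3.113, 0.422, -0.005]
wrist_force: [1.4, 0.4, 0.0]
gripper_width: 0.0425
finger_force: 0.0
```

Call:
jog_arm:
  targets:
    - [[0, 0, 0, 0, 0, 0], [0, 0, 0, 0, 0, 0], [0, 0, 0, 0, 0, 0], [0, 0, 0, 0, 0, 0], [0, 0, 0, 0, 0, 0], [0, 0, 0, 0, 0, 0]]
  fingers: -1

```text
t: 7.95
tcp_pos: [0.4792, -0.0026, 0.0201]
eef_rot: [-3.113, 0.421, -0.002]
wrist_force: [-1.1, -0.3, 6.9]
gripper_width: 0.0094
finger_force: 39.6
```

```bash
python3 go.py .4783 .2665 .12 -9.7
```

```text
shift [-0.2407 -0.864  -0.3332] turn [-0.     -0.0003 -0.0159] rows>= 5.740893456985533
```

Call:
jog_arm:
  targets:
    - [[0, 0, -0.15, 0, 0, 0], [0, 0, -0.333, 0, 0, 0], [-0.05, -0.2, -0.333, 0, 0, -0.016], [-0.241, -0.864, -0.333, 0, 0, -0.016], [-0.241, -0.864, -0.333, 0, 0, -0.016], [-0.241, -0.864, -0.333, 0, 0, -0.016], [-0.241, -0.864, -0.333, 0, 0, -0.016], [-0.241, -0.864, -0.333, 0, 0, -0.016], [-0.241, -0.864, -0.333, 0, 0, -0.016], [-0.241, -0.864, -0.333, 0, 0, -0.016]]

```text
t: 8.95
tcp_pos: [0.4775, 0.2663, 0.1189]
eef_rot: [3.13, -0.263, -0.0]
wrist_force: [0.7, -0.2, -0.5]
gripper_width: 0.0094
finger_force: 39.3
```

Call:
jog_arm:
  targets:
    - [[0, 0, 0, 0, 0, 0], [0, 0, 0, 0, 0, 0]]

```text
t: 9.15
tcp_pos: [0.4782, 0.2648, 0.1191]
eef_rot: [3.129, -0.268, 0.001]
wrist_force: [-0.3, -0.1, -0.3]
gripper_width: 0.0091
finger_force: 39.3
```

```bash
python3 go.py .4798 .2675 .0285 -9.7
python3 - <<'E'
from h import *
c=manip.camera("wrist");im=c["image"][:,:,::-1].copy()
cv2.imwrite("pics/w4.png",im)
E
```

```text
shift [ 0.0035 -0.0101  0.3019] turn [ 0.0001 -0.0001 -0.0002] rows>= 1.812396695644466
```

View pics/w4.png

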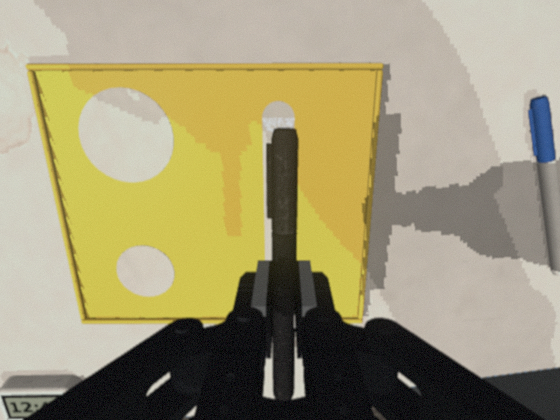

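The wrist view shows the black marker held over the strip (mark end at 278,108). I lower it.

Call:
jog_arm:
  targets:
    - [[0.003, -0.01, 0.15, 0, 0, 0], [0.003, -0.01, 0.26, 0, 0, 0], [0.003, -0.01, 0.302, 0, 0, 0], [0.003, -0.01, 0.302, 0, 0, 0], [0.003, -0.01, 0.302, 0, 0, 0]]

```text
t: 9.7
tcp_pos: [0.4796, 0.2693, 0.0292]
eef_rot: [-3.13, 0.265, -0.001]
wrist_force: [-1.1, 0.5, 0.8]
gripper_width: 0.0094
finger_force: 47.8
```

Call:
jog_arm:
  targets:
    - [[0, 0, 0, 0, 0, 0], [0, 0, 0, 0, 0, 0], [0, 0, 0, 0, 0, 0], [0, 0, 0, 0, 0, 0]]
  fingers: -0.2

```text
t: 10.1
tcp_pos: [0.4792, 0.2695, 0.0289]
eef_rot: [-3.13, 0.264, -0.001]
wrist_force: [-0.4, 0.2, 1.2]
gripper_width: 0.0341
finger_force: 0.0
```

Call:
jog_arm:
  targets:
    - [[0, 0, -0.15, 0, 0, 0], [0, 0, -0.3, 0, 0, 0], [0, 0, -0.5, 0, 0, 0], [0, 0, -0.5, 0, 0, 0], [0, 0, -0.5, 0, 0, 0], [0, 0, -0.5, 0, 0, 0]]
  fingers: 0.1

```text
t: 10.7
tcp_pos: [0.4786, 0.2689, 0.1774]
eef_rot: [3.13, -0.264, -0.001]
wrist_force: [-0.2, -0.7, -0.7]
gripper_width: 0.0467
finger_force: 0.0
```

```bash
python3 go.py .560 .15 .19 70
python3 - <<'E'
from h import *
c=manip.camera("wrist")
v=hsv(c)[...,2]
m=(v<75);m[255:]=0
for b in blobs(m,300): print(b[0],line(c,b[2],.015))
c=manip.camera("top");v=hsv(c)[...,2]
cv2.imwrite("pics/t1.png",c["image"][:,:,::-1])
E
```

```text
shift [ 0.3338  0.3454 -0.0421] turn [ 0.      0.0002 -0.2212] rows>= 9.271764156388594
[ 273  104   15  151 1796] (array([0.4811, 0.2698]), array([ 11.1872, 128.9529]), np.float32(-0.16462517))
[  0 187  22  68 974] (array([0.485 , 0.5054]), array([18.0388, 63.9554]), np.float32(-0.41693175))
```

Call:
jog_arm:
  targets:
    - [[0.334, 0.345, -0.04, 0, 0, -0.277], [0.334, 0.345, -0.04, 0, 0, -0.277], [0.334, 0.345, -0.04, 0, 0, -0.277], [0.334, 0.345, -0.04, 0, 0, -0.277], [0.334, 0.345, -0.04, 0, 0, -0.277], [0.334, 0.345, -0.04, 0, 0, -0.277], [0.334, 0.345, -0.04, 0, 0, -0.277], [0.334, 0.345, -0.04, 0, 0, -0.277], [0.334, 0.345, -0.04, 0, 0, -0.277], [0.334, 0.345, -0.04, 0, 0, -0.277]]

```text
t: 11.8
tcp_pos: [0.5597, 0.1503, 0.1884]
eef_rot: [-2.488, -1.915, 0.004]
wrist_force: [-0.1, 0.4, -0.3]
gripper_width: 0.0469
finger_force: 0.0
```

```bash
python3 go.py .6465 .150 .15 90; python3 -c "
from h import *
print(manip.observe()['tcp_pos'])"
```

```text
shift [0.0732 0.2805 0.1272] turn [-0.0005  0.0001 -0.0412] rows>= 1.8993416658853806
[0.5597 0.1503 0.1884]
```

Call:
jog_arm:
  targets:
    - [[0.073, 0.28, 0.06, 0, 0, -0.041], [0.073, 0.28, 0.127, 0, 0, -0.041], [0.073, 0.28, 0.127, 0, 0, -0.041], [0.073, 0.28, 0.127, 0, 0, -0.041], [0.073, 0.28, 0.127, 0, 0, -0.041], [0.073, 0.28, 0.127, 0, 0, -0.041]]

```text
t: 12.4
tcp_pos: [0.6469, 0.1505, 0.1542]
eef_rot: [2.228, 2.213, 0.003]
wrist_force: [-0.4, 0.8, 0.2]
gripper_width: 0.0468
finger_force: 0.0
```

```bash
python3 - <<'E'
from h import *
for n in("wrist","side"):
    c=manip.camera(n);im=c["image"][:,:,::-1].copy()
    P=manip.observe()["tcp_pos"];print(P)
    for z in(0.0,.088): cv2.circle(im,tuple(int(t) for t in proj(c,[P[0],P[1],z])[0]),4,(0,255,0),1)
    if n=="side": im=cv2.resize(im[150:300,170:330],None,fx=3.7,fy=3.7)
    else: o=im
cv2.imwrite("pics/w5.png",np.hstack([cv2.resize(o,(746,560))[:,280:480] ,im[:555] if im.shape[0]>=560 else cv2.copyMakeBorder(im,0,560-im.shape[0],0,0,0)]))
E
python3 go.py .6465 .150 .08 90
```

```text
[0.6471 0.1503 0.1544]
[0.6472 0.1501 0.1543]
shift [-0.0003 -0.0031  0.2478] turn [ 0.0005  0.     -0.0012] rows>= 1.4869562689566342
```

View pics/w5.png

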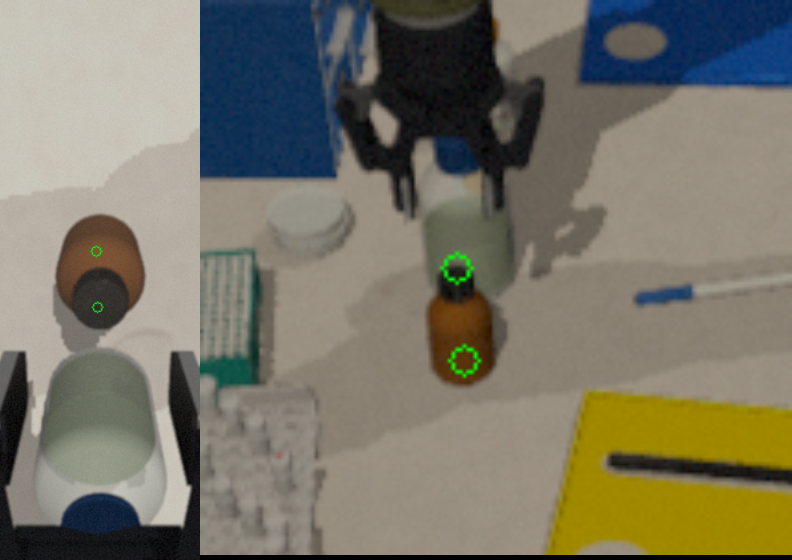

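The wrist part of this composite shows the cap under the jaws, with predicted points (97,307) on the cap and (96,251) on the foot. The side part agrees, with (457,268) on the cap top. I go down to the cap.

Call:
jog_arm:
  targets:
    - [[0, -0.003, 0.1, 0, 0, 0], [0, -0.003, 0.18, 0, 0, 0], [0, -0.003, 0.22, 0, 0, 0], [0, -0.003, 0.257, 0, 0, 0], [0, -0.003, 0.257, 0, 0, 0], [0, -0.003, 0.257, 0, 0, 0]]

```text
t: 13.1
tcp_pos: [0.6468, 0.1499, 0.0762]
eef_rot: [2.23, 2.212, 0.002]
wrist_force: [0.3, -0.2, 1.1]
gripper_width: 0.0468
finger_force: 0.0
```

Call:
jog_arm:
  targets:
    - [[0, 0, 0, 0, 0, 0], [0, 0, 0, 0, 0, 0], [0, 0, 0, 0, 0, 0], [0, 0, 0, 0, 0, 0], [0, 0, 0, 0, 0, 0], [0, 0, 0, 0, 0, 0]]
  fingers: -1

```text
t: 13.7
tcp_pos: [0.6476, 0.1501, 0.077]
eef_rot: [2.229, 2.211, 0.005]
wrist_force: [1.6, 0.1, 5.9]
gripper_width: 0.0322
finger_force: 37.1
```

```bash
python3 go.py .6465 .150 .08 90;  python3 go.py .50 .14 .14 90;python3 - <<'E'
from h import *
im=manip.camera("side")["image"][150:300,170:330,::-1]
cv2.imwrite("pics/w6.png",cv2.resize(im,None,fx=3.7,fy=3.7))
E
```

```text
shift [-0.0003 -0.0038 -0.0101] turn [ 0.0005 -0.0002 -0.0013] rows>= 0.06489950233374038
shift [-0.0374 -0.4912 -0.2118] turn [ 0.0005 -0.0002 -0.0013] rows>= 3.2170281312134184
```

View pics/w6.png

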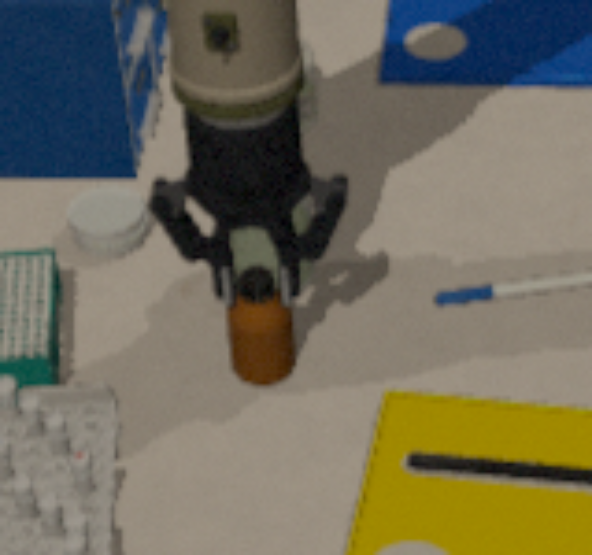

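The side crop shows the pads closed around the cap, but at 32 mm opening against a 26 mm cap. The tips are pinching the shoulder, so I open, rise 8 mm and regrip.

Call:
jog_arm:
  targets:
    - [[0, 0, 0, 0, 0, 0], [0, 0, 0, 0, 0, 0], [0, 0, -0.028, 0, 0, 0], [0, 0, -0.028, 0, 0, 0]]
  fingers: 0.1

```text
t: 14.15
tcp_pos: [0.6468, 0.1499, 0.0849]
eef_rot: [2.23, 2.212, 0.002]
wrist_force: [0.9, 0.1, 0.2]
gripper_width: 0.0468
finger_force: 0.0
```

Call:
jog_arm:
  targets:
    - [[0, 0, 0, 0, 0, 0], [0, 0, 0, 0, 0, 0], [0, 0, 0, 0, 0, 0], [0, 0, 0, 0, 0, 0], [0, 0, 0, 0, 0, 0], [0, 0, 0, 0, 0, 0]]
  fingers: -1

```text
t: 14.75
tcp_pos: [0.6468, 0.1497, 0.084]
eef_rot: [2.23, 2.212, 0.001]
wrist_force: [2.7, 0.6, 4.0]
gripper_width: 0.0255
finger_force: 36.1
```

The opening is now 25.5 mm, so the cap is gripped. Lift.

Call:
jog_arm:
  targets:
    - [[0, 0, -0.04, 0, 0, 0], [0, 0, -0.12, 0, 0, 0], [0, -0.03, -0.19, 0, 0, 0], [0, -0.12, -0.22, 0, 0, 0], [0, -0.22, -0.22, 0, 0, 0], [0, -0.33, -0.22, 0, 0, 0], [0, -0.42, -0.22, 0, 0, 0], [0, -0.47, -0.22, 0, 0, 0], [0, -0.49, -0.22, 0, 0, 0], [0, -0.49, -0.22, 0, 0, 0]]

```text
t: 15.75
tcp_pos: [0.4989, 0.1507, 0.1499]
eef_rot: [2.229, 2.213, -0.001]
wrist_force: [0.1, -0.3, -0.6]
gripper_width: 0.0254
finger_force: 35.0
```

```bash
python3 go.py .5172 -.242 .150 90
```

```text
shift [-1.3086  0.0706  0.0006] turn [-0.      0.0001 -0.0012] rows>= 7.863043695022811
```

Call:
jog_arm:
  targets:
    - [[-0.04, 0, 0, 0, 0, 0], [-0.12, 0, 0, 0, 0, 0], [-0.22, 0.01, 0, 0, 0, 0], [-0.34, 0.02, 0, 0, 0, 0], [-0.46, 0.03, 0, 0, 0, 0], [-0.58, 0.04, 0, 0, 0, 0], [-0.68, 0.05, 0, 0, 0, 0], [-0.76, 0.06, 0, 0, 0, 0], [-0.8, 0.07, 0, 0, 0, 0], [-0.8, 0.07, 0, 0, 0, 0]]

```text
t: 16.75
tcp_pos: [0.5189, -0.0919, 0.1493]
eef_rot: [-2.234, -2.208, 0.0]
wrist_force: [0.5, -1.0, -1.3]
gripper_width: 0.0258
finger_force: 35.0
```

Call:
jog_arm:
  targets:
    - [[-0.04, 0, 0, 0, 0, 0], [-0.12, 0, 0, 0, 0, 0], [-0.22, 0, 0, 0, 0, 0], [-0.32, 0, 0, 0, 0, 0], [-0.41, 0, 0, 0, 0, 0], [-0.47, 0, 0, 0, 0, 0], [-0.5, 0, 0, 0, 0, 0], [-0.509, 0, 0, 0, 0, 0], [-0.509, 0, 0, 0, 0, 0], [-0.509, 0, 0, 0, 0, 0]]

```text
t: 17.75
tcp_pos: [0.5177, -0.2403, 0.1497]
eef_rot: [-2.227, -2.215, -0.001]
wrist_force: [0.1, 0.3, -0.3]
gripper_width: 0.0254
finger_force: 35.0
```

```bash
python3 go.py .5172 -.242 .093 90
python3 - <<'E'
from h import *
c=manip.camera("wrist");im=c["image"][:,:,::-1].copy()
cv2.circle(im,tuple(int(t) for t in proj(c,[.5172,-.242,.008])[0]),4,(0,255,0),1)
cv2.imwrite("pics/w7.png",im)
E
```

```text
shift [-0.0057 -0.0018  0.189 ] turn [ 0.     -0.0001 -0.0009] rows>= 1.1345340923333804
```

View pics/w7.png

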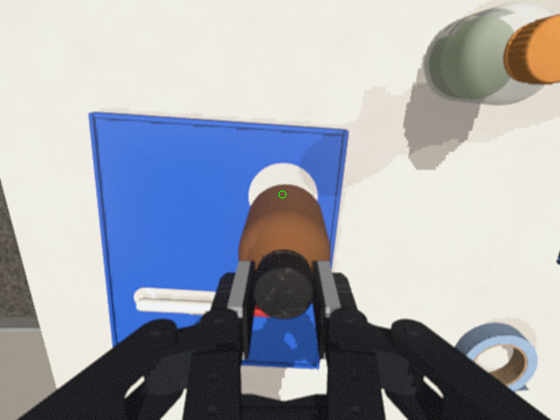

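The wrist view shows the amber bottle held over its disc (283,180), with the red marker on its strip to the left (135–265,298). I lower it.

Call:
jog_arm:
  targets:
    - [[-0.006, -0.002, 0.06, 0, 0, 0], [-0.006, -0.002, 0.12, 0, 0, 0], [-0.006, -0.002, 0.16, 0, 0, 0], [-0.006, -0.002, 0.18, 0, 0, 0], [-0.006, -0.002, 0.191, 0, 0, 0], [-0.006, -0.002, 0.191, 0, 0, 0], [-0.006, -0.002, 0.191, 0, 0, 0]]

```text
t: 18.5
tcp_pos: [0.5171, -0.2439, 0.093]
eef_rot: [2.229, 2.212, 0.001]
wrist_force: [-0.1, -0.9, -0.9]
gripper_width: 0.0255
finger_force: 35.0
```

Call:
jog_arm:
  targets:
    - [[0, 0, 0, 0, 0, 0], [0, 0, 0, 0, 0, 0]]

```text
t: 18.7
tcp_pos: [0.5169, -0.2439, 0.0927]
eef_rot: [2.23, 2.212, 0.0]
wrist_force: [-0.2, 0.3, -1.6]
gripper_width: 0.0256
finger_force: 35.0
```

Call:
jog_arm:
  targets:
    - [[0, 0.001, 0.003, 0, 0, 0], [0, 0.001, 0.005, 0, 0, 0], [0, 0.001, 0.005, 0, 0, 0]]

```text
t: 19.0
tcp_pos: [0.5176, -0.2441, 0.0918]
eef_rot: [2.229, 2.212, 0.001]
wrist_force: [-1.6, 0.8, 6.8]
gripper_width: 0.0255
finger_force: 37.3
```

Call:
jog_arm:
  targets:
    - [[0, 0, 0, 0, 0, 0], [0, 0, 0, 0, 0, 0], [0, 0, 0, 0, 0, 0], [0, 0, 0, 0, 0, 0]]
  fingers: 0.15

```text
t: 19.4
tcp_pos: [0.5169, -0.2438, 0.0906]
eef_rot: [-2.23, -2.213, -0.0]
wrist_force: [0.2, -0.6, 0.4]
gripper_width: 0.049
finger_force: 0.0
```

Call:
jog_arm:
  targets:
    - [[0, 0, -0.05, 0, 0, 0], [0, 0, -0.15, 0, 0, 0], [0, 0, -0.27, 0, 0, 0], [0, 0, -0.27, 0, 0, 0], [0, 0, -0.27, 0, 0, 0]]

```text
t: 19.9
tcp_pos: [0.5177, -0.2441, 0.1736]
eef_rot: [2.228, 2.211, 0.001]
wrist_force: [0.5, -0.7, -0.1]
gripper_width: 0.0492
finger_force: 0.0
```

```bash
python3 go.py .643 -.1437 .17 90
python3 - <<'E'
from h import *
c=manip.camera("top");im=c["image"][:,:,::-1]
H=hsv(c)
print("ocap",[ray(c,b[1],.095)[0] for b in blobs((H[...,0]<22)&(H[...,1]>150),100) if 335<b[1][0]<372 and 140<b[1][1]<175])
cv2.imwrite("pics/t2.png",im);
E
```

```text
shift [0.3379 0.4149 0.0127] turn [ 0.0004  0.0002 -0.0012] rows>= 3.2112704799083134
ocap [array([ 0.6432, -0.1435,  0.095 ])]
```

View pics/t2.png

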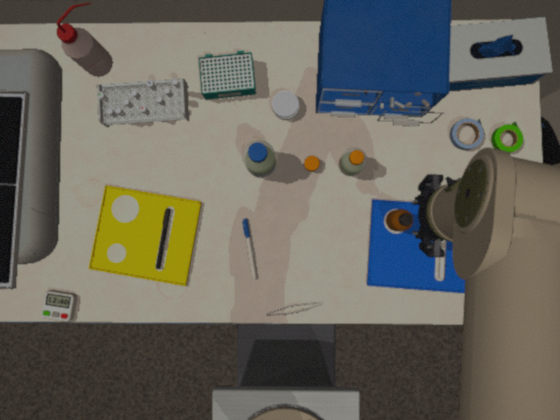

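Top view: the amber bottle stands on its disc at (398,220). The orange-cap bottle at (356,158) is untouched, and the black marker lies on its strip at (165,238). Next, the orange-cap bottle.

Call:
jog_arm:
  targets:
    - [[0.338, 0.415, 0, 0, 0, 0], [0.338, 0.415, 0, 0, 0, 0], [0.338, 0.415, 0, 0, 0, 0], [0.338, 0.415, 0, 0, 0, 0], [0.338, 0.415, 0, 0, 0, 0], [0.338, 0.415, 0, 0, 0, 0], [0.338, 0.415, 0, 0, 0, 0]]

```text
t: 20.65
tcp_pos: [0.6411, -0.1456, 0.1713]
eef_rot: [-2.233, -2.21, 0.003]
wrist_force: [-0.9, 0.2, -0.0]
gripper_width: 0.0486
finger_force: 0.0
```

```bash
python3 go.py .6432 -.1437 .097 90
python3 - <<'E'
from h import *
c=manip.camera("wrist");im=c["image"][:,:,::-1].copy()
for z in(0,.1): cv2.circle(im,tuple(int(t) for t in proj(c,[.6432,-.1437,z])[0]),4,(0,255,0),1)
cv2.imwrite("pics/w8.png",im)
H=hsv(c)
for b in blobs((H[...,0]<22)&(H[...,1]>150),200): print(b[0],b[1],ray(c,b[1],.097),proj(c,[.6432,-.1437,.1]))
E
```

```text
shift [0.0066 0.0071 0.2478] turn [-0.0002  0.0002 -0.0017] rows>= 1.4878354856780318
[ 264   49   45   49 1713] [286.2072  72.5838] [[ 0.6435 -0.0591  0.097 ]] [[286.855  224.0695]]
[ 265  196   46   50 1676] [287.5382 222.2267] [[ 0.6436 -0.1437  0.097 ]] [[286.855  224.0695]]
[ 100  270   74   65 2665] [137.3696 304.5332] [[ 0.545  -0.2007  0.097 ]] [[286.855  224.0695]]
```

View pics/w8.png

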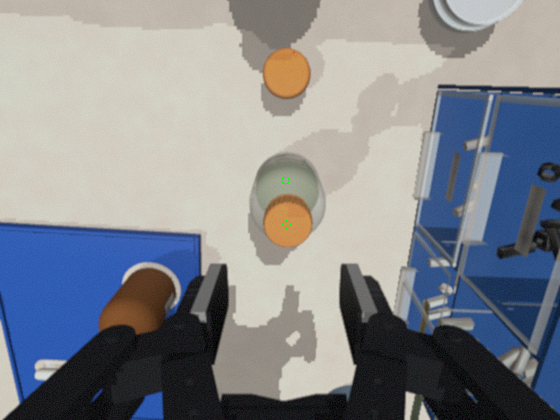

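The wrist view shows the orange cap at (287,222), where I predicted it. The rack on the right, about (400,290), is close to the finger side, so I turn to yaw 180° to put the fingers along y and the camera toward the robot.

Call:
jog_arm:
  targets:
    - [[0.007, 0.007, 0, 0, 0, -0.252], [0.007, 0.007, 0, 0, 0, -0.252], [0.007, 0.007, 0, 0, 0, -0.252], [0.007, 0.007, 0, 0, 0, -0.252], [0.007, 0.007, 0, 0, 0, -0.252], [0.007, 0.007, 0, 0, 0, -0.252], [0.007, 0.007, 0, 0, 0, -0.252], [0.007, 0.007, 0, 0, 0, -0.252], [0.007, 0.007, 0, 0, 0, -0.252], [0.007, 0.007, 0, 0, 0, -0.252]]

```text
t: 21.7
tcp_pos: [0.6437, -0.1432, 0.172]
eef_rot: [-0.117, -3.139, 0.002]
wrist_force: [0.2, -0.2, 0.1]
gripper_width: 0.0493
finger_force: 0.0
```

```bash
python3 go.py .6434 -.1437 .097 180; python3 -c "
from h import *
print(manip.observe()['joints'])"
```

```text
shift [ 0.0007 -0.0014  0.2501] turn [-0.0002 -0.     -0.0119] rows>= 1.5007204712737512
[ 0.7195  0.6502 -0.8718  1.3397  0.4935  1.3729  1.352 ]
```

Call:
jog_arm:
  targets:
    - [[0, 0, 0.07, 0, 0, -0.012], [0, -0.001, 0.15, 0, 0, -0.012], [0, -0.001, 0.21, 0, 0, -0.012], [0, -0.001, 0.245, 0, 0, -0.012], [0, -0.001, 0.245, 0, 0, -0.012], [0, -0.001, 0.245, 0, 0, -0.012]]

```text
t: 22.3
tcp_pos: [0.6445, -0.1422, 0.0992]
eef_rot: [0.006, 3.141, -0.0]
wrist_force: [-0.1, -0.0, 0.4]
gripper_width: 0.0493
finger_force: 0.0
```

Call:
jog_arm:
  targets:
    - [[0, 0, 0, 0, 0, 0], [0, 0, 0, 0, 0, 0], [0, 0, 0, 0, 0, 0], [0, 0, 0, 0, 0, 0], [0, 0, 0, 0, 0, 0], [0, 0, 0, 0, 0, 0]]
  fingers: -1
  squeeze: 50

```text
t: 22.9
tcp_pos: [0.6453, -0.142, 0.1]
eef_rot: [0.006, 3.139, -0.001]
wrist_force: [-0.1, -1.0, 6.6]
gripper_width: 0.0276
finger_force: 49.3
```

27.6 mm on a 30 mm cap suggests a hold near the top edge, so I regrip 5 mm lower.

Call:
jog_arm:
  targets:
    - [[0, 0, 0, 0, 0, 0], [0, 0, 0, 0, 0, 0], [0, 0, 0.017, 0, 0, 0], [0, 0, 0.017, 0, 0, 0]]
  fingers: 0.1

```text
t: 23.3
tcp_pos: [0.6438, -0.1416, 0.0921]
eef_rot: [-0.005, -3.14, -0.001]
wrist_force: [-0.2, 0.7, 0.3]
gripper_width: 0.0468
finger_force: 0.0
```

Call:
jog_arm:
  targets:
    - [[0, 0, 0, 0, 0, 0], [0, 0, 0, 0, 0, 0], [0, 0, 0, 0, 0, 0], [0, 0, 0, 0, 0, 0], [0, 0, 0, 0, 0, 0], [0, 0, 0, 0, 0, 0]]
  fingers: -1

```text
t: 23.9
tcp_pos: [0.6444, -0.1419, 0.0933]
eef_rot: [0.005, 3.142, -0.0]
wrist_force: [-1.8, -1.2, 1.7]
gripper_width: 0.0302
finger_force: 43.5
```

Call:
jog_arm:
  targets:
    - [[0, 0, -0.04, 0, 0, 0], [0, 0, -0.12, 0, 0, 0], [0.03, 0, -0.19, 0, 0, 0], [0.12, 0, -0.22, 0, 0, 0], [0.22, 0, -0.22, 0, 0, 0], [0.33, 0, -0.22, 0, 0, 0], [0.42, 0, -0.22, 0, 0, 0], [0.47, 0, -0.22, 0, 0, 0], [0.49, 0, -0.22, 0, 0, 0], [0.49, 0, -0.22, 0, 0, 0]]

```text
t: 24.9
tcp_pos: [0.4972, -0.1412, 0.1597]
eef_rot: [0.005, 3.141, -0.001]
wrist_force: [0.4, -0.1, -2.2]
gripper_width: 0.03
finger_force: 42.3
```

```bash
python3 go.py .5445 .3575 .16 180
```

```text
shift [-0.1524  1.6627 -0.0021] turn [-0.0001  0.     -0.0005] rows>= 10.017922996625334
```

Call:
jog_arm:
  targets:
    - [[0, 0.04, 0, 0, 0, 0], [0, 0.12, 0, 0, 0, 0], [0, 0.23, 0, 0, 0, 0], [0, 0.35, 0, 0, 0, 0], [0, 0.47, 0, 0, 0, 0], [0, 0.6, 0, 0, 0, 0], [0, 0.72, 0, 0, 0, 0], [0, 0.82, 0, 0, 0, 0], [0, 0.88, 0, 0, 0, 0], [0, 0.9, 0, 0, 0, 0]]

```text
t: 25.9
tcp_pos: [0.4978, 0.1334, 0.1596]
eef_rot: [-0.004, 3.141, 0.004]
wrist_force: [1.0, 0.4, -2.1]
gripper_width: 0.0298
finger_force: 42.4
```

Call:
jog_arm:
  targets:
    - [[-0.01, 0.04, 0, 0, 0, 0], [-0.02, 0.12, 0, 0, 0, 0], [-0.04, 0.23, 0, 0, 0, 0], [-0.07, 0.35, 0, 0, 0, 0], [-0.1, 0.47, 0, 0, 0, 0], [-0.12, 0.58, 0, 0, 0, 0], [-0.14, 0.67, 0, 0, 0, 0], [-0.15, 0.73, 0, 0, 0, 0], [-0.152, 0.76, 0, 0, 0, 0], [-0.152, 0.76, 0, 0, 0, 0]]

```text
t: 26.9
tcp_pos: [0.544, 0.3578, 0.1588]
eef_rot: [-0.003, -3.14, -0.001]
wrist_force: [-0.8, -0.5, -2.6]
gripper_width: 0.0299
finger_force: 42.6
```

```bash
python3 go.py .5445 .3575 .1015 180
python3 - <<'E'
from h import *
c=manip.camera("wrist");im=c["image"][:,:,::-1].copy()
cv2.circle(im,tuple(int(t) for t in proj(c,[.5445,.3575,.008])[0]),4,(0,0,255),1)
cv2.imwrite("pics/w9.png",im)
E
```

```text
shift [-0.0017 -0.0013  0.1908] turn [ 0.0001 -0.0002 -0.0003] rows>= 1.1451516856716342
```

View pics/w9.png

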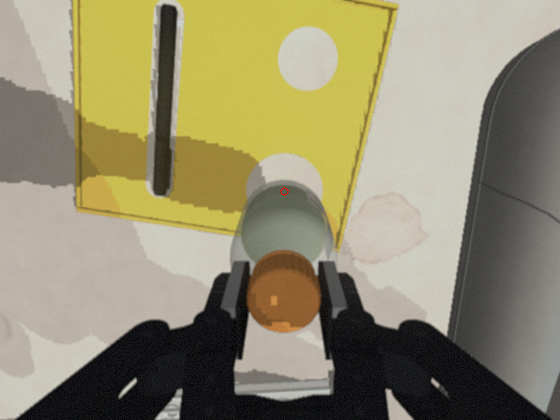

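The wrist view shows the orange-cap bottle held over its disc (284,190). The black marker is well within its strip at (165,100). I lower it.

Call:
jog_arm:
  targets:
    - [[-0.002, -0.001, 0.06, 0, 0, 0], [-0.002, -0.001, 0.12, 0, 0, 0], [-0.002, -0.001, 0.16, 0, 0, 0], [-0.002, -0.001, 0.18, 0, 0, 0], [-0.002, -0.001, 0.191, 0, 0, 0], [-0.002, -0.001, 0.191, 0, 0, 0], [-0.002, -0.001, 0.194, 0, 0, 0], [-0.002, -0.001, 0.194, 0, 0, 0]]

```text
t: 27.75
tcp_pos: [0.5454, 0.3567, 0.1018]
eef_rot: [0.005, 3.141, 0.001]
wrist_force: [0.8, -0.4, -1.4]
gripper_width: 0.03
finger_force: 42.9
```

Call:
jog_arm:
  targets:
    - [[0, 0, 0, 0, 0, 0]]

```text
t: 27.85
tcp_pos: [0.5454, 0.3567, 0.1017]
eef_rot: [0.005, 3.141, 0.001]
wrist_force: [1.2, -0.4, -0.1]
gripper_width: 0.0301
finger_force: 43.3
```

Beginning to touch. I lower 1 mm more, release and rise.

Call:
jog_arm:
  targets:
    - [[0, 0, 0.003, 0, 0, 0], [0, 0, 0.003, 0, 0, 0]]

```text
t: 28.05
tcp_pos: [0.5462, 0.3567, 0.1014]
eef_rot: [0.006, 3.139, 0.002]
wrist_force: [0.3, -0.7, 5.1]
gripper_width: 0.03
finger_force: 45.2
```

Call:
jog_arm:
  targets:
    - [[0, 0, 0, 0, 0, 0], [0, 0, 0, 0, 0, 0], [0, 0, 0, 0, 0, 0], [0, 0, 0, 0, 0, 0]]
  fingers: 0.2
  squeeze: 40

```text
t: 28.45
tcp_pos: [0.5449, 0.3564, 0.0999]
eef_rot: [-0.005, -3.141, 0.0]
wrist_force: [-0.4, -0.7, 0.0]
gripper_width: 0.0512
finger_force: 0.0
```

Call:
jog_arm:
  targets:
    - [[0, 0, -0.05, 0, 0, 0], [0, 0, -0.15, 0, 0, 0], [0, 0, -0.25, 0, 0, 0], [0, 0, -0.25, 0, 0, 0]]

```text
t: 28.85
tcp_pos: [0.5464, 0.3585, 0.1813]
eef_rot: [0.005, 3.136, 0.008]
wrist_force: [0.2, 0.0, 0.6]
gripper_width: 0.0513
finger_force: 0.0
```

```bash
python3 go.py .50 -.0 .16 180;python3 go.py .6437 -.0578 .16 180
python3 - <<'E'
from h import *
c=manip.camera("top");H=hsv(c)
for b in blobs((H[...,0]<22)&(H[...,1]>150),100):
    if b[1][0]<340: print(b[0],b[1],"stopper?",ray(c,b[1],.022)[0])
E
```

```text
shift [ 0.1513 -1.1957  0.0638] turn [ 0.0008  0.001  -0.0005] rows>= 7.241847567505258
shift [-0.3282 -1.3869  0.0657] turn [ 0.0008  0.001  -0.0005] rows>= 8.560497927176359
[ 57   5  21  38 282] [66.4291 28.2589] stopper? [0.9536 0.4979 0.022 ]
[304 156  16  15 181] [311.4254 163.    ] stopper? [ 0.6437 -0.0572  0.022 ]
```

Call:
jog_arm:
  targets:
    - [[0.15, -1, 0, 0, 0, 0], [0.15, -1, 0, 0, 0, 0], [0.15, -1, 0, 0, 0, 0], [0.15, -1, 0, 0, 0, 0], [0.15, -1, 0, 0, 0, 0], [0.15, -1, 0, 0, 0, 0], [0.15, -1, 0, 0, 0, 0], [0.15, -1, 0, 0, 0, 0]]

```text
t: 29.7
tcp_pos: [0.4991, 0.0539, 0.1749]
eef_rot: [-0.013, -3.141, 0.001]
wrist_force: [0.3, 1.4, -0.1]
gripper_width: 0.0512
finger_force: 0.0
```

Call:
jog_arm:
  targets:
    - [[0, -0.2, 0, 0, 0, 0], [0, -0.39, 0, 0, 0, 0], [0, -0.39, 0, 0, 0, 0], [-0.2, -0.39, 0, 0, 0, 0], [-0.4, -0.39, 0, 0, 0, 0], [-0.48, -0.39, 0, 0, 0, 0], [-0.48, -0.39, 0, 0, 0, 0], [-0.48, -0.39, 0, 0, 0, 0]]

```text
t: 30.5
tcp_pos: [0.6433, -0.0572, 0.174]
eef_rot: [0.001, -3.14, -0.005]
wrist_force: [-0.9, 0.1, -0.0]
gripper_width: 0.0513
finger_force: 0.0
```

```bash
python3 go.py .6438 -.0576 .024 180
python3 - <<'E'
from h import *
c=manip.camera("wrist");H=hsv(c);print(manip.observe()["tcp_pos"])
for b in blobs((H[...,0]<22)&(H[...,1]>150),200): print(b[0],b[1],ray(c,b[1],.024)[0],proj(c,[.6438,-.0576,.026]))
E
```

```text
shift [-0.0023 -0.0028  0.5   ] turn [ 0.0005 -0.0002  0.0002] rows>= 2.9998546242449198
[ 0.6426 -0.058   0.1747]
[   0    0   59   52 2033] [23.9833 21.6021] [ 0.5212 -0.2377  0.024 ] [[283.988 192.294]]
[ 263  171   41   39 1129] [283.9539 190.4854] [ 0.6429 -0.0576  0.024 ] [[283.988 192.294]]
```

Call:
jog_arm:
  targets:
    - [[-0.002, 0, 0.16, 0, 0, 0], [-0.002, 0, 0.32, 0, 0, 0], [-0.002, 0, 0.43, 0, 0, 0], [-0.002, 0, 0.48, 0, 0, 0], [-0.002, 0, 0.505, 0, 0, 0], [-0.002, 0, 0.505, 0, 0, 0], [-0.002, 0, 0.505, 0, 0, 0]]

```text
t: 31.25
tcp_pos: [0.6446, -0.0607, 0.0259]
eef_rot: [0.005, 3.139, -0.0]
wrist_force: [0.2, 0.2, -0.0]
gripper_width: 0.0511
finger_force: 0.0
```

Call:
jog_arm:
  targets:
    - [[0, 0, 0, 0, 0, 0], [0, 0, 0, 0, 0, 0], [0, 0, 0, 0, 0, 0], [0, 0, 0, 0, 0, 0], [0, 0, 0, 0, 0, 0], [0, 0, 0, 0, 0, 0]]
  fingers: -1
  squeeze: 30

```text
t: 31.85
tcp_pos: [0.6446, -0.0607, 0.0258]
eef_rot: [0.005, 3.139, -0.0]
wrist_force: [-1.1, -0.2, 5.6]
gripper_width: 0.0318
finger_force: 29.5
```

Call:
jog_arm:
  targets:
    - [[0, 0, -0.05, 0, 0, 0], [0, 0, -0.17, 0, 0, 0], [0, 0, -0.33, 0, 0, 0], [0, 0, -0.5, 0, 0, 0], [0, 0, -0.5, 0, 0, 0], [0.15, 0, -0.5, 0, 0, 0], [0.3, 0, -0.5, 0, 0, 0], [0.45, 0, -0.5, 0, 0, 0], [0.5, 0, -0.5, 0, 0, 0], [0.5, 0, -0.5, 0, 0, 0]]

```text
t: 32.85
tcp_pos: [0.4917, -0.0608, 0.1745]
eef_rot: [-0.005, -3.142, 0.005]
wrist_force: [0.0, -0.3, -0.1]
gripper_width: 0.0318
finger_force: 29.9
```

```bash
python3 go.py .4455 .3743 .15 180
```

```text
shift [0.1591 1.4502 0.0766] turn [-0.0005 -0.     -0.0006] rows>= 8.765591302275574
```

Call:
jog_arm:
  targets:
    - [[0.02, 0.15, 0, 0, 0, 0], [0.16, 1, 0.07, 0, 0, 0], [0.16, 1, 0.07, 0, 0, 0], [0.16, 1, 0.07, 0, 0, 0], [0.16, 1, 0.07, 0, 0, 0], [0.16, 1, 0.07, 0, 0, 0], [0.16, 1, 0.07, 0, 0, 0], [0.16, 1, 0.07, 0, 0, 0], [0.16, 1, 0.07, 0, 0, 0]]

```text
t: 33.75
tcp_pos: [0.4473, 0.2394, 0.1529]
eef_rot: [0.006, 3.141, 0.0]
wrist_force: [0.9, -1.2, 0.8]
gripper_width: 0.0318
finger_force: 29.9
```

Call:
jog_arm:
  targets:
    - [[0, 0.16, 0, 0, 0, 0], [0, 0.32, 0, 0, 0, 0], [0, 0.42, 0, 0, 0, 0], [0, 0.45, 0, 0, 0, 0], [0, 0.45, 0, 0, 0, 0], [0, 0.45, 0, 0, 0, 0]]

```text
t: 34.35
tcp_pos: [0.4482, 0.3725, 0.1524]
eef_rot: [0.01, 3.141, -0.002]
wrist_force: [-0.0, -0.4, 0.6]
gripper_width: 0.0316
finger_force: 30.0
```

```bash
python3 go.py .4458 .374 .0345 180
python3 - <<'E'
from h import *
c=manip.camera("wrist");im=c["image"][:,:,::-1].copy()
cv2.circle(im,tuple(int(t) for t in proj(c,[.4458,.374,.008])[0]),4,(0,0,255),1)
cv2.imwrite("pics/w10.png",im)
E
```

```text
shift [0.0081 0.0055 0.393 ] turn [-0.0002  0.     -0.001 ] rows>= 2.3589845407864165
```

View pics/w10.png

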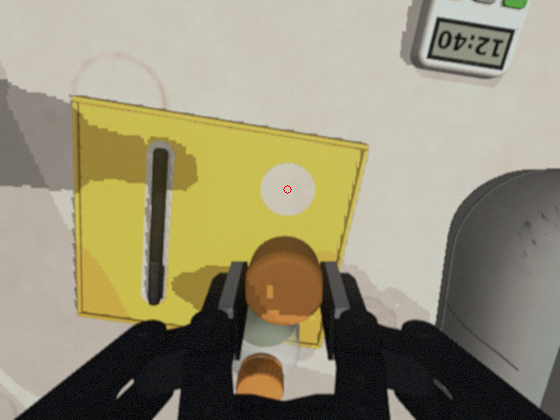

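The wrist view shows the stopper held, the disc mark centred at (287,189) and the marker in its strip. I lower it.

Call:
jog_arm:
  targets:
    - [[0.008, 0.005, 0.12, 0, 0, 0], [0.008, 0.005, 0.25, 0, 0, 0], [0.008, 0.005, 0.34, 0, 0, 0], [0.008, 0.005, 0.38, 0, 0, 0], [0.008, 0.005, 0.395, 0, 0, 0], [0.008, 0.005, 0.395, 0, 0, 0], [0.008, 0.005, 0.395, 0, 0, 0]]

```text
t: 35.1
tcp_pos: [0.4454, 0.3765, 0.0356]
eef_rot: [0.006, 3.14, 0.002]
wrist_force: [-0.2, -0.4, 1.5]
gripper_width: 0.0316
finger_force: 30.4
```

Call:
jog_arm:
  targets:
    - [[0, 0, 0, 0, 0, 0]]

```text
t: 35.2
tcp_pos: [0.4452, 0.3766, 0.0354]
eef_rot: [0.006, 3.14, 0.002]
wrist_force: [0.5, -1.3, -0.5]
gripper_width: 0.0319
finger_force: 30.4
```

Call:
jog_arm:
  targets:
    - [[0, -0.007, 0.005, 0, 0, 0], [0, -0.007, 0.005, 0, 0, 0], [0, -0.007, 0.005, 0, 0, 0]]

```text
t: 35.5
tcp_pos: [0.4449, 0.3749, 0.0337]
eef_rot: [0.005, 3.14, 0.003]
wrist_force: [0.5, -0.1, 6.4]
gripper_width: 0.0318
finger_force: 30.9
```

Call:
jog_arm:
  targets:
    - [[0, 0, 0, 0, 0, 0], [0, 0, 0, 0, 0, 0], [0, 0, 0, 0, 0, 0], [0, 0, 0, 0, 0, 0]]
  fingers: 0.2

```text
t: 35.9
tcp_pos: [0.4444, 0.3739, 0.0324]
eef_rot: [-0.005, -3.141, 0.0]
wrist_force: [0.2, -0.2, -0.1]
gripper_width: 0.0512
finger_force: 0.0
```

Call:
jog_arm:
  targets:
    - [[0, 0, -0.1, 0, 0, 0], [0, 0, -0.25, 0, 0, 0], [0, 0, -0.5, 0, 0, 0], [0, 0, -0.5, 0, 0, 0], [0.1, -0.2, -0.5, 0, 0, 0], [0.1, -0.7, -0.5, 0, 0, 0], [0.1, -0.7, -0.5, 0, 0, 0], [0.1, -0.7, -0.5, 0, 0, 0], [0.1, -0.7, -0.5, 0, 0, 0], [0.1, -0.7, -0.5, 0, 0, 0]]

```text
t: 36.9
tcp_pos: [0.4142, 0.1602, 0.1822]
eef_rot: [-0.016, -3.142, 0.004]
wrist_force: [-0.7, -0.1, 0.7]
gripper_width: 0.0515
finger_force: 0.0
```

Run:
```python
from h import *
c=manip.camera("top");s=manip.camera("side")
T={"y":(np.array([.4859,.3109]),-.169),"b":(np.array([.4635,-.2932]),-.0745)}
def rel(k,p): 
    o,a=T[k];d=p[:2]-o;return np.array([np.cos(a)*d[0]+np.sin(a)*d[1],-np.sin(a)*d[0]+np.cos(a)*d[1]])*1000
H=hsv(c);h,sa,v=H[...,0],H[...,1],H[...,2]
for b in blobs((h<18)&(sa>150),60):
    u,w=b[1]
    if u<210 and 170<w<300: print(b[0],"z.103",rel("y",ray(c,b[1],.103)[0]),"z.030",rel("y",ray(c,b[1],.030)[0]))
for b in blobs(((h<8)|(h>172))&(sa>120),40):
    if 360<b[1][0]<480 and b[1][1]>190: print("red cap",rel("b",ray(c,b[1],.016)[0]),line(c,b[2],.016))
m=v<70; m[:180]=0;m[300:]=0
for b in blobs(m,60):
    u,w=b[1]
    if u<210 and u>80: print("black",rel("y",line(c,b[2],.016)[0]),line(c,b[2],.016))
    if 380<u<420 and w<240: print("amber dark",b[0],rel("b",ray(c,b[1],.09)[0]))
im=np.vstack([np.hstack([cv2.resize(c["image"][175:295,85:210],(400,384)),cv2.resize(c["image"][180:300,360:485],(400,384))]),cv2.resize(s["image"][120:330,225:440],(220,214))@np.eye(3).astype(np.uint8) if 0 else cv2.copyMakeBorder(cv2.resize(s["image"][120:340,200:400],None,fx=1,fy=.97),0,0,0,600,0)])
cv2.imwrite("pics/f.png",im[:600,:,::-1]); print(manip.observe()["tcp_pos"],im.shape)
```

```text
red cap [ 45.4686 -45.6399] (array([ 0.5061, -0.3415]), array([10.7822, 39.3319]), np.float32(-0.024992824))
black [53.9404 43.651 ] (array([0.5464, 0.3449]), array([24.7933, 45.0192]), np.float32(-0.078300476))
black [-56.236  -81.1816] (array([0.4168, 0.2403]), array([146.999 , 212.9725]), np.float32(0.74754155))
amber dark [399 213  14  17 165] [50.0363 54.6794]
[0.4139 0.164  0.1828] (597, 800, 3)
```

View pics/f.png

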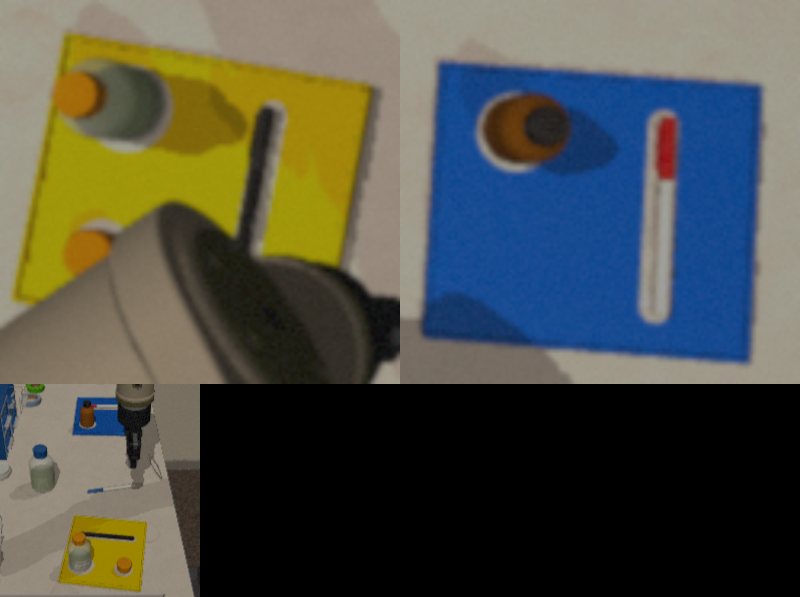

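The final composite shows the amber bottle and red marker on their marks. The orange-cap bottle and stopper are upright on their discs, and the black marker is in its strip. I check the two orange ones from the side camera before handing in.

```bash
python3 - <<'E'
from h import *
s=manip.camera("side");H=hsv(s);o=np.array([.4859,.3109]);a=-.169
for b in blobs((H[...,0]<18)&(H[...,1]>150),30):
    for z in(.1,.024):
        d=ray(s,b[1],z)[0,:2]-o;r=np.array([np.cos(a)*d[0]+np.sin(a)*d[1],-np.sin(a)*d[0]+np.cos(a)*d[1]])*1000
        if abs(r).max()<110: print(b[0],z,r)
E
python3 - <<'E'
from h import *
s=manip.camera("side");H=hsv(s);o=np.array([.4859,.3109]);a=-.169
m=(H[...,0]<20)&(H[...,1]>140);m[:230]=0;m[340:]=0;m[:,:240]=0;m[:,350:]=0
for b in blobs(m,20):
    for z in(.1,.024):
        d=ray(s,b[1],z)[0,:2]-o;r=np.array([np.cos(a)*d[0]+np.sin(a)*d[1],-np.sin(a)*d[0]+np.cos(a)*d[1]])*1000
        print(b[0],z,r)
E
```

```text
[272 273  14  14 156] 0.1 [51.7202 58.9521]
[272 273  14  14 156] 0.024 [64.9965 -9.7941]
[317 299  15  16 181] 0.1 [-55.6865 123.0732]
[317 299  15  16 181] 0.024 [-51.6342  59.8337]
```

Both are within about 5 mm of their marks. I hand in.

```bash
python3 -c "
from workcell import manip
print(manip.close_job())"
```

```text
the job is handed in; nothing more can be done
None
```

I handed in both kits at about 37 s: each of the five items measured, or in the black marker's case looked, within about 5 mm of its mark, and I did not touch the blue-capped bottle or marker; the hand-in gave no verdict.

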